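Raking light on a dish

TASK

We want to look over the hammered copper dish in raking light: set the dish, crown up, on the domed head of the stake so that it balances there centred and level, and let go of it. Then draw the torch out of its charging stand, turn it level and finish while still holding it, raised and motionless in the gripper and touching nothing else, with its lens about ten centimetres from the dish and pointing straight at the dish from the side. Leave the sanding block, the tape measure and the pin tin where they are.

Things in the scene. Friction and masses are not known exactly. Their poses are not given: they have to be found in the camera images.
- dish: round hammered copper dish lying crown up, mouth down on the table, loose, 0.09 kg; 64 mm across, 22 mm high, wall 3 mm; its side is upright over the lowest 10 mm, rounded above. Origin: centre of the rim plane (its underside as it lies); z up through the crown. Crown outside at z = 22 mm; inner ceiling, flat in the middle, at z = 19 mm
- stake: steel mushroom stake, fixed: a wooden block 100 x 100 x 50 mm with a bolted steel plate, an 18 mm round stem and a domed head 44 mm in diameter, 105 to 125 mm above the table. Origin: centre of the block's underside, z up
- stake_top (a point): highest point of the stake's domed head, 125 mm above the table (the dome is part of a ball of 40 mm radius). A dish set down here centred has its origin 19 mm lower, at 106 mm, and rocks a little before it rests
- torch: hand torch, loose, 0.15 kg, 160 mm long: aluminium barrel 26 mm in diameter for the first 118 mm, then a black head 35 mm in diameter. Origin: centre of the tail end; z runs along the barrel to the lens (the beam). Centre of mass about 90 mm from the tail. Stands tail down in the stand's cup, lens up, leaning 30 to 36 degrees from upright towards the stand's +x
- torch_lens (a point): centre of the torch's lens, 161 mm from the tail along the torch's z
- torch_stand: black charging stand, fixed: base plate 105 x 74 x 12 mm with a round cup whose axis leans 30 degrees from upright towards the stand's +x (roughly to the robot's right). Cup 50 mm deep, 30 to 32 mm wide inside, about 41 mm outside; the torch has 2 mm play all round and comes out along the cup's axis. Origin: centre of the underside, z up
- cup_mouth (a point): centre of the cup's upper opening, 73 mm above the table; at the start the torch's barrel is bare for 68 mm from here up to its head
- sanding_block: wooden sanding block, loose, 55 x 97 x 27 mm, lying on the table, to be left alone. Origin: centre of its underside
- tape_measure: pocket tape measure, loose, 33 x 86 x 65 mm, standing on the table, to be left alone. Origin: centre of its underside
- pin_tin: flat hinged tin, closed, loose, 57 x 81 x 29 mm, lying on the table, to be left alone. Origin: centre of its underside

How it is judged:
By the outcome, as a careful person would: the job done as asked, in the order asked, and still so for the second after the job is handed in, while the arm keeps its last pose, push and grip.
It also fails if it takes over 61 s, if anything falls off the work surface, if the arm or the gripper's body presses on something with over 40 N, if the wrist force passes 120 N, or if a joint passes its speed limit or range.

ROBOT

A 7-joint arm with a two-finger parallel gripper is mounted at the origin on a cart in front of the work surface, level with it; the furniture and walls round the work are solid. World frame = base frame: x ahead of the robot, y to its left, z up, the work surface at z = 0. Lengths are in m, angles in rad, forces in N, time in s.
With the tool pointing down it reaches from about 0.425 to 0.925 m from the base axis. Payload 6.8 kg.
Tool frame: the origin (TCP) lies where the fingers leave the gripper's body, on its centre line; the fingertips stand 73 mm ahead of it and the grasp point (between the pads) lies 54 mm ahead of it; z points along the fingers, y is the line along which they close (so a half turn about z gives the same grasp; the last joint's range is limited). The gripper opens to 85 mm and grips with 20 to 120 N. Pads are 22 mm wide; open, the fingers measure 114 mm over their backs; the gripper's body (76 mm by 85 mm) begins 54 mm behind the grasp point. The pads swing forward as they close: fully open they stand 13 mm farther back than shut.
Start: joints at [-1.45, 0.477, 0.022, 1.555, -0.011, 1.109, -0.083], TCP at [0.153, 0.657, 0.304] pointing down, gripper open.
Joint ranges: [-2.96, 2.96], [-0.34, 2.1], [-1.41, 1.46], [0.24, 2.44], [-1.37, 4.51], [0.17, 1.92], [-2.96, 2.96]. Speed limits (rad/s): [2.39, 2.39, 3.14, 3.14, 3.14, 3.14, 3.14].

INTERFACE

Orientations are given as a rotation vector (axis times angle).
In Python, from bench import r gives the robot as it stands.
- The arm moves only by the shell command python3 drive.py 'ROWS' [OPENING] [FORCE]. ROWS is a JSON list of rows, 1 to 5 of them, each an object with the fields trans (a list: dx, dy, dz in units of 20 mm), rot (a list: a rotation vector rx, ry, rz in units of 0.05 rad); a field left out counts as zero; each row is the pose to reach, as a shift and turn from the pose commanded when the command began, along the tool's axes at that moment; what a row does not reach only later rows make up. A row lasts 1/10 s, in which the tool goes at most 0.05 m and 0.15 rad, less where a joint would pass 70% of its speed; a pose out of reach is approached as far as the arm can. OPENING is the finger opening in m, set as the command begins (- or left out keeps the last). The fingers move at their own pace and stop on an object; FORCE is the grip in N (left out, the last holds). Time passes only in rows, so rows that do not move let the fingers close. It prints the time, the measured TCP pose, the force, the opening and the grip force at its end. Input that does not fit is refused with a message, and nothing moves.
- r.get_obs(): the state, without advancing time (a new reading comes with each control period).
- r.grab_frame(name): name is "side" or "top" or "wrist"; returns (picture, depth): 480x640x3 uint8, blue, green, red; 480x640 float32, m along the optical axis (not along the pixel's ray), 0 where there is no reading.
- r.camera_info(name): a dict with "camera_matrix" (3x3 intrinsics, pixels), "R" (3x3) and "t" (3): a world point X has camera coordinates R X + t. Camera axes: x right, y down, z forward; pixel columns grow to the right and rows downward; lengths in m; the calibration is good to about 2 mm. The wrist camera is an equidistant fisheye: a pixel r from the principal point sees the ray r / f radians off the axis. A picture is of the moment at which its call begins: read the wrist's pose just before it. camera_info takes no time and is no camera call; for the wrist camera it gives the pose at the moment of the call.
- r.hand_in(): hands the job in; it is judged then, once.
The state is a dict: "clock": time; "joints": joint angles; "qvel": joint speeds; "tau": joint torques, N m; "tcp_pos": TCP position; "orientation": TCP orientation; "contact_force": force on the tool from outside, world axes, zero at the start; "moment": the same for the moment, N m; "grip_width": finger opening in m; "gripper_force": force on a finger pad.
Only numpy, scipy, OpenCV 4.12 (cv2) and the standard library are available. Lean on these libraries where they do the work, as an engineer would, in place of code of your own. Each camera call takes 0.05 s, during which the arm holds its last target. There are 200 camera calls.

## Working session

There is one attempt and no reset: what is moved stays moved. The work goes in short steps, Python scripts to look and compute and a shell command to move; the robot and the scene stay as the last step left them, time stands still between calls to the robot, and variables do not carry over. Pictures are saved under pics/ and viewed, at most 10 in all, crops included, and the job is handed in when it is done.

```bash
ls; mkdir -p pics
python3 - <<'E'
from bench import r
import cv2,numpy as np
print({k:np.round(v,3) for k,v in r.get_obs().items()})
for n in("side","top"):
    im,d=r.grab_frame(n);cv2.imwrite(f"pics/{n}0.png",im);np.save(f"pics/{n}0.npy",d)
    c=r.camera_info(n);print(n,c["camera_matrix"],c["R"],c["t"],-c["R"].T@c["t"])
E
```

```text
bench.py
drive.py
pics
{'clock': np.float64(0.0), 'joints': array([-1.45 ,  0.478,  0.022,  1.556, -0.012,  1.109, -0.083]), 'qvel': array([ 0.001,  0.001,  0.001, -0.   , -0.   , -0.001,  0.001]), 'tau': array([-0.0000e+00, -5.9646e+01,  1.6080e+00, -2.8120e+01,  1.2000e-02,
        9.0000e-03, -0.0000e+00]), 'tcp_pos': array([0.153, 0.657, 0.303]), 'orientation': array([-3.590e-01, -3.121e+00,  3.000e-03]), 'contact_force': array([-0.333, -0.223, -0.053]), 'moment': array([-0.026,  0.023, -0.048]), 'gripper_force': np.float64(0.0), 'grip_width': np.float64(0.085)}
side [[607.2501234    0.         329.52019198]
 [  0.         607.2501234  242.21402192]
 [  0.           0.           1.        ]] [[-0.9996308  -0.0244993  -0.01174951]
 [-0.0038336   0.55527213 -0.83165989]
 [ 0.02689926 -0.83130779 -0.55516104]] [0.49990928 0.06038691 1.38157982] [0.46279273 1.12723433 0.82309436]
top [[512.09022194   0.         316.29814766]
 [  0.         512.09022194 238.60755435]
 [  0.           0.           1.        ]] [[ 0.01405514 -0.99981811  0.01289221]
 [-0.99873095 -0.01466115 -0.04818233]
 [ 0.04836258 -0.01219864 -0.99875535]] [0.03886489 0.49107928 1.32294265] [0.42592891 0.06219571 1.34445634]
```
View pics/top0.png

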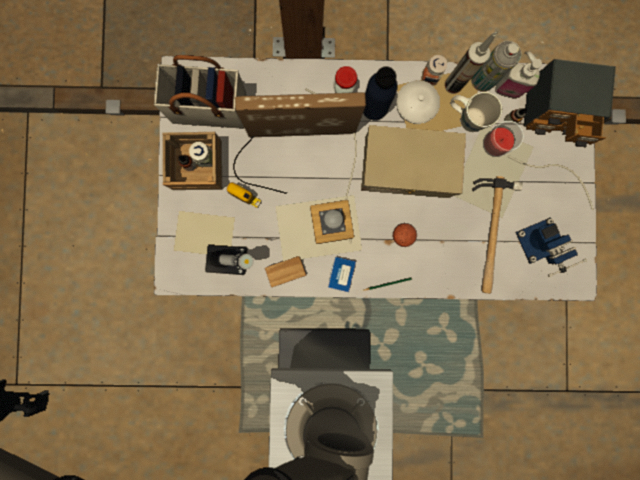

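View pics/side0.png

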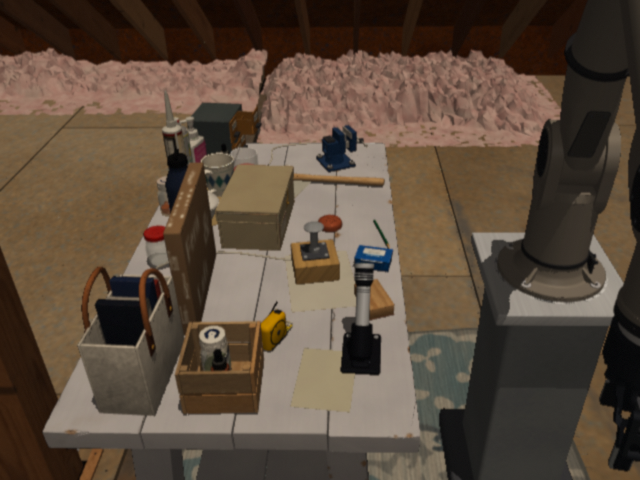

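Top view: dish at about (404,235), stake head (333,217), stand (228,260) with the torch leaning right, tape (243,194), sanding block (286,271), tin (342,273). Side view: dish (330,223), stake head (314,228), torch from (362,350) up to (365,268). Next, enlarged crops.

Create h.py:
```python
from bench import r
import cv2,numpy as np
from scipy.spatial.transform import Rotation as Rot
def cam(n): 
    c=r.camera_info(n); return c["camera_matrix"],c["R"],c["t"]
def px(n,X):
    K,R,t=cam(n); p=(R@np.asarray(X)+t); p=K@p; return p[:2]/p[2]
def ray(n,uv):
    K,R,t=cam(n); d=R.T@np.linalg.solve(K,[uv[0],uv[1],1]); return -R.T@t,d
def dep(n,uv,d):
    o,v=ray(n,uv); return o+v*d[int(round(uv[1])),int(round(uv[0]))]
def tri(obs):
    A=np.zeros((3,3));b=np.zeros(3)
    for o,v in obs:
        v=v/np.linalg.norm(v);P=np.eye(3)-np.outer(v,v);A+=P;b+=P@o
    X=np.linalg.solve(A,b); res=[np.linalg.norm((np.eye(3)-np.outer(v,v)/(v@v))@(X-o)) for o,v in obs]
    return X,res
```

Run:
```python
from h import *
t=cv2.imread("pics/top0.png");s=cv2.imread("pics/side0.png")
a=cv2.resize(t[180:290,200:420],(800,400),interpolation=cv2.INTER_CUBIC)
cv2.imwrite("pics/c1.png",a)
b=cv2.resize(s[200:380,280:410],None,fx=3.3,fy=3.3,interpolation=cv2.INTER_CUBIC)
cv2.imwrite("pics/c2.png",b)
```

```text
(no output)
```

View pics/c1.png

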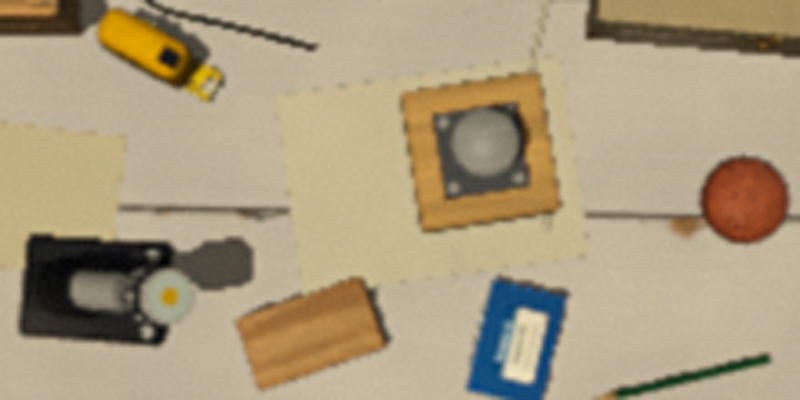

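View pics/c2.png

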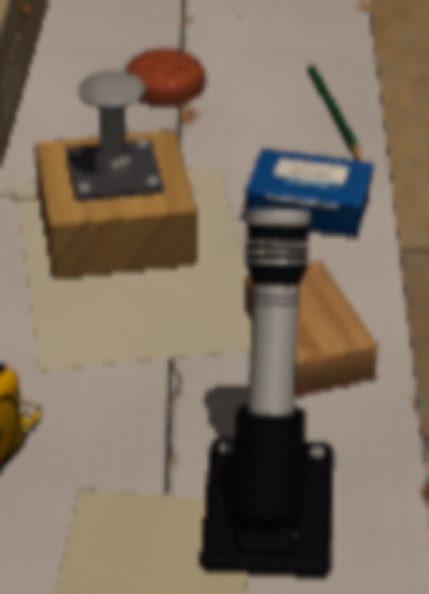

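Crops: top – lens centre (245.7,261.4), stake head (333.9,219.3), dish (404.9,234.7). Side – lens (364.5,265.8), cup mouth (362,325), stake head (314,227), dish (330.3,223.3).

Run:
```python
from h import *
np.set_printoptions(precision=4,suppress=True)
D={n:np.load(f"pics/{n}0.npy") for n in("top","side")}
I={n:cv2.imread(f"pics/{n}0.png") for n in("top","side")}
for nm,a,b in(("lens",(245.7,261.4),(364.5,265.8)),("head",(333.9,219.3),(314,227)),("dish",(404.9,234.7),(330.3,223.3))):
    print(nm,tri([ray("top",a),ray("side",b)]),dep("top",a,D["top"]),dep("side",b,D["side"]))
def cloud(n,m):
    K,R,t=cam(n);v,u=np.nonzero(m&(D[n]>0));z=D[n][v,u]
    return (np.c_[(u-K[0,2])/K[0,0]*z,(v-K[1,2])/K[1,1]*z,z]-t)@R
for n in D:
    P=cloud(n,np.ones((480,640),bool));
    def box(x0,x1,y0,y1,z0,z1): return P[(P[:,0]>x0)&(P[:,0]<x1)&(P[:,1]>y0)&(P[:,1]<y1)&(P[:,2]>z0)&(P[:,2]<z1)]
    tb=box(.4,.45,0,.05,-.05,.02);print(n,"table z",np.median(tb[:,2]))
    for nm,b in (("dish",(.36,.5,-.2,-.08,.006,.05)),("stakehead",(.38,.55,-.05,.1,.1,.15)),("torchhi",(.3,.45,.15,.35,.08,.2))):
        Q=box(*b)
        if len(Q): print(n,nm,len(Q),"med",np.median(Q,0),"min",Q.min(0),"max",Q.max(0), "mid",(Q.min(0)+Q.max(0))/2)
# colour mask dish contours
for n,(u,v) in (("top",(405,235)),("side",(330,223))):
    im=I[n].astype(int);m=((im[...,2]-im[...,0])>60)&((im[...,2]-im[...,1])>45)
    k,l,st,ce=cv2.connectedComponentsWithStats(m.astype(np.uint8));print(n,"dishblob",st[l[v,u]],ce[l[v,u]])
```

```text
lens (array([0.4281, 0.2101, 0.1581]), [np.float64(0.00016564065181747464), np.float64(0.00016564065181757433)]) [0.4283 0.2095 0.1629] [0.4285 0.2245 0.1685]
head (array([0.5327, 0.0054, 0.1138]), [np.float64(8.67075755713443e-05), np.float64(8.670757557144109e-05)]) [0.5318 0.0059 0.1252] [0.5316 0.0212 0.1238]
dish (array([ 0.5036, -0.1869,  0.0036]), [np.float64(0.0009580675613215529), np.float64(0.0009580675613216796)]) [ 0.5033 -0.1831  0.0244] [ 0.5018 -0.1596  0.0206]
top table z -0.0009317696313448913
top dish 226 med [ 0.4821 -0.1739  0.0153] min [ 0.3611 -0.2     0.006 ] max [ 0.5    -0.0803  0.031 ] mid [ 0.4305 -0.1401  0.0185]
top stakehead 242 med [0.5326 0.0079 0.1216] min [ 0.5136 -0.014   0.1119] max [0.5498 0.0272 0.13  ] mid [0.5317 0.0066 0.121 ]
top torchhi 393 med [0.4312 0.2266 0.156 ] min [0.4127 0.1956 0.0803] max [0.4481 0.2902 0.1765] mid [0.4304 0.2429 0.1284]
side table z -0.00035350685034666007
side dish 124 med [ 0.4878 -0.1704  0.0152] min [ 0.3618 -0.1988  0.0061] max [ 0.5    -0.0808  0.0258] mid [ 0.4309 -0.1398  0.0159]
side stakehead 185 med [0.5323 0.0163 0.1197] min [ 0.5126 -0.0096  0.1013] max [0.5499 0.0314 0.1255] mid [0.5312 0.0109 0.1134]
side torchhi 918 med [0.4311 0.2439 0.1292] min [0.4122 0.2124 0.0801] max [0.4475 0.293  0.172 ] mid [0.4298 0.2527 0.1261]
top dishblob [394 224  22  22 398] [404.5   234.603]
side dishblob [319 215  22  14 229] [330.2838 221.4192]
```

```bash
cat >> h.py <<'E'
np.set_printoptions(precision=4,suppress=True)
def cloud(n,D,I=None):
    K,R,t=cam(n);v,u=np.nonzero(D>0);z=D[v,u]
    return (np.c_[(u-K[0,2])/K[0,0]*z,(v-K[1,2])/K[1,1]*z,z]-t)@R
def box(P,x0,x1,y0,y1,z0,z1): return P[(P[:,0]>x0)&(P[:,0]<x1)&(P[:,1]>y0)&(P[:,1]<y1)&(P[:,2]>z0)&(P[:,2]<z1)]
def state():
    o=r.get_obs();return o["tcp_pos"],Rot.from_rotvec(o["orientation"]).as_matrix(),o
DOWN=np.array([[0,1,0],[1,0,0],[0,0,-1.]])
def delta(p,R=None):
    p0,R0,o=state();R=R0 if R is None else R
    print("t",o["clock"],"tcp",p0,"shift",R0.T@(np.asarray(p)-p0),"rot",Rot.from_matrix(R0.T@R).as_rotvec(),"joints",o["joints"])
E
python3 - <<'E'
from h import *
from scipy.optimize import least_squares
for n in("top","side"):
    P=cloud(n,np.load(f"pics/{n}0.npy"))
    H=box(P,.49,.57,-.03,.05,.108,.14)
    f=least_squares(lambda c:np.linalg.norm(H-c,axis=1)-.04,[.53,.007,.085],loss="soft_l1",f_scale=.002);print(n,"stake ctr",f.x,"top z",f.x[2]+.04,"rms",np.sqrt(np.mean(f.fun**2)),len(H))
    B=box(P,.40,.46,.2,.34,.083,.125)
    def cyl(q):
        u=np.array([q[2],q[3],1]);u/=np.linalg.norm(u);d=B-[q[0],q[1],.1];return np.linalg.norm(d-np.outer(d@u,u),axis=1)-.013
    f=least_squares(cyl,[.43,.25,0,-.6],loss="soft_l1",f_scale=.002);print(n,"barrel at z=.1",f.x,"lean deg",np.degrees(np.arctan(np.hypot(*f.x[2:]))),"rms",np.sqrt(np.mean(f.fun**2)),len(B))
    C=box(P,.46,.55,-.23,-.14,.008,.05)
    print(n,"dish pts",len(C),"mean",C.mean(0),"mid",(C.min(0)+C.max(0))/2,C.min(0),C.max(0))
    T=C[C[:,2]>.012]; 
    X=box(P,.55,.9,-.3,.0,.03,.4);print("box",len(X),np.percentile(X,[1,50,99],0))
    S=box(P,.38,.48,.2,.4,.006,.02);print("standplate",S.min(0),S.max(0))
delta((.503,-.183,.25),DOWN)
E
```

```text
top stake ctr [0.5343 0.007  0.0846] top z 0.12463678953755053 rms 0.0021541506950228007 262
top barrel at z=.1 [ 0.432   0.252  -0.0547 -0.7331] lean deg 36.322254426175974 rms 0.0017998590134111997 105
top dish pts 455 mean [ 0.5044 -0.1834  0.0186] mid [ 0.5047 -0.1842  0.0195] [ 0.4744 -0.2139  0.008 ] [ 0.535  -0.1544  0.031 ]
box 10581 [[ 0.5718 -0.2979  0.0374]
 [ 0.7311 -0.1616  0.1087]
 [ 0.896  -0.004   0.2465]]
standplate [0.3833 0.2067 0.0061] [0.478  0.3827 0.02  ]
side stake ctr [0.535 0.009 0.083] top z 0.12296459191024584 rms 0.0022528499664063928 187
side barrel at z=.1 [ 0.4316  0.2518 -0.0447 -0.7232] lean deg 35.92545954421649 rms 0.001948398234352921 389
side dish pts 253 mean [ 0.5027 -0.1747  0.0169] mid [ 0.5045 -0.1793  0.017 ] [ 0.4753 -0.2083  0.0082] [ 0.5338 -0.1502  0.0258]
box 6772 [[ 0.5709 -0.2968  0.0321]
 [ 0.7082 -0.085   0.1064]
 [ 0.895  -0.0021  0.2434]]
standplate [0.3951 0.229  0.0061] [0.4727 0.338  0.0199]
t 0.1 tcp [0.153 0.657 0.303] shift [-0.5313 -0.7387  0.0543] rot [-0.0012  0.0012  1.342 ] joints [-1.4501  0.4777  0.0224  1.5563 -0.0115  1.1093 -0.0831]
```

Stake axis about (0.534,0.008), top 0.124 (expected 0.125). Torch barrel (0.432,0.252) at z=0.1, leaning 36° to −y. Dish about (0.5045,−0.183), inside reach. Everything matches the given sizes.

Careful with the scale: shifts go in units of 20 mm and turns go in units of 0.05 rad. That gives: -0.74 m is -37, -0.53 m is -26.5.

```bash
python3 drive.py '[{"trans": [-26.5,-37,0]},{"trans": [-26.5,-37,0]},{"trans": [-26.5,-37,0]},{"trans": [-26.5,-37,0]},{"trans": [-26.5,-37,0]}]' .085 40; python3 -c "
from h import *
delta((.5045,-.183,.25),DOWN)"
```

```text
clock: 0.6
tcp_pos: [0.2493, 0.4242, 0.3036]
orientation: [-0.359, -3.121, 0.001]
contact_force: [0.6, -0.6, 0.6]
grip_width: 0.0849
gripper_force: 0.0
t 0.6 tcp [0.2493 0.4242 0.3036] shift [-0.3864 -0.5335  0.0538] rot [-0.0005  0.0003  1.3419] joints [-1.2296  0.1748  0.0712  1.9869 -0.0149  0.981   0.1908]
```

To row units: -0.534 m is -26.7, -0.386 m is -19.3, 0.34 rad is 6.8.

```bash
python3 drive.py '[{"trans": [-19.3,-26.7,0],"rot": [0,0,6.8]},{"trans": [-19.3,-26.7,0],"rot": [0,0,6.8]},{"trans": [-19.3,-26.7,0],"rot": [0,0,6.8]},{"trans": [-19.3,-26.7,0],"rot": [0,0,6.8]},{"trans": [-19.3,-26.7,0],"rot": [0,0,6.8]}]';  python3 -c "
from h import *
delta((.5045,-.183,.25),DOWN)"
```

```text
clock: 1.1
tcp_pos: [0.3456, 0.1938, 0.3038]
orientation: [-0.881, -3.015, -0.0]
contact_force: [1.1, 0.6, -0.0]
grip_width: 0.0849
gripper_force: 0.0
t 1.1 tcp [0.3456 0.1938 0.3038] shift [-0.3368 -0.232   0.0537] rot [ 0.0001 -0.0004  1.0022] joints [-0.9744 -0.0102  0.3074  2.19    0.0034  0.9612  0.3332]
```

To row units: -0.337 m is -16.85, -0.232 m is -11.6.

```bash
python3 drive.py '[{"trans": [-16.85,-11.6,0]},{"trans": [-16.85,-11.6,0]},{"trans": [-16.85,-11.6,0]},{"trans": [-16.85,-11.6,0]},{"trans": [-16.85,-11.6,0]}]';python3 drive.py '[{"trans": [-6.5,-4.5,0]},{"trans": [-6.5,-4.5,0]},{"trans": [-6.5,-4.5,0]},{"trans": [-6.5,-4.5,0]}]';  python3 - <<'E'
from h import *
delta((.5045,-.183,.25),DOWN)
c=r.camera_info("wrist");print(c)
im,d=r.grab_frame("wrist");cv2.imwrite("pics/w1.png",im);np.save("pics/w1.npy",d)
E
```

```text
clock: 1.6
tcp_pos: [0.4427, -0.0364, 0.304]
orientation: [0.881, 3.015, 0.001]
contact_force: [1.9, 0.6, -0.3]
grip_width: 0.0847
gripper_force: 0.0
clock: 2.0
tcp_pos: [0.5042, -0.1863, 0.3041]
orientation: [0.891, 3.01, -0.006]
contact_force: [0.6, 0.4, 0.1]
grip_width: 0.0851
gripper_force: 0.0
t 2.0 tcp [ 0.5042 -0.1863  0.3041] shift [0.0017 0.0031 0.0541] rot [-0.0013  0.0042  0.995 ] joints [-0.3552  0.2977  0.7264  1.922  -0.2287  1.004   1.4679]
{'camera_matrix': array([[371.6483,   0.    , 320.5541],
       [  0.    , 371.6483, 238.4569],
       [  0.    ,   0.    ,   1.    ]]), 'R': array([[ 0.5443,  0.8389, -0.003 ],
       [ 0.8018, -0.5192,  0.2959],
       [ 0.2466, -0.1635, -0.9552]]), 't': array([-0.1173, -0.5392,  0.2247])}
```

View pics/w1.png

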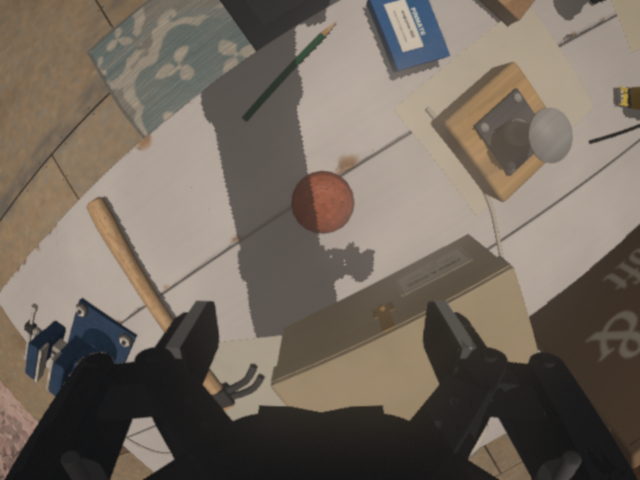

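Wrist view: dish centred at (323,202), stake head at (551,135), the box edge behind the dish at (385,310), and the fingers open on either side.

```bash
cat >> h.py <<'E'
def wproj(X,c=None):
    c=c or r.camera_info("wrist");K=c["camera_matrix"];X=np.atleast_2d(X)@c["R"].T+c["t"]
    rr=np.hypot(X[:,0],X[:,1]);th=np.arctan2(rr,X[:,2])
    return np.c_[K[0,2]+K[0,0]*th*X[:,0]/rr,K[1,2]+K[1,1]*th*X[:,1]/rr]
def blob(im,uv):
    im=im.astype(int);m=(((im[...,2]-im[...,0])>60)&((im[...,2]-im[...,1])>45)).astype(np.uint8)
    k,l,st,ce=cv2.connectedComponentsWithStats(m);i=l[uv[1],uv[0]];return st[i],ce[i],l==i
a=np.linspace(0,2*np.pi,90)
def rings(c,prof): return np.vstack([np.c_[c[0]+R*np.cos(a),c[1]+R*np.sin(a),np.full(90,c[2]+z)] for R,z in prof])
DISH=[(.032,0),(.032,.01),(.0295,.016),(.022,.0205),(0.01,.022)]
HEAD=[(.022,.107),(.022,.1185),(.015,.122)]
def silh(pts):
    h=cv2.convexHull(pts.astype(np.float32));m=cv2.moments(h);return np.array([m["m10"]/m["m00"],m["m01"]/m["m00"]]),m["m00"],h[:,0]
E
python3 - <<'E'
from h import *
from scipy.optimize import least_squares
im=cv2.imread("pics/w1.png");st,ce,m=blob(im,(323,202));print("wrist blob",st,ce)
pj={"top":lambda X:np.array([px("top",x) for x in X]),"side":lambda X:np.array([px("side",x) for x in X]),"wrist":wproj}
ob={"top":(404.5,234.6),"side":(330.28,221.42),"wrist":ce}
for n in pj:
    f=least_squares(lambda q:silh(pj[n](rings((q[0],q[1],0),DISH)))[0]-ob[n],[.5045,-.183],diff_step=1e-3)
    print(n,"dish",f.x,silh(pj[n](rings((*f.x,0),DISH)))[1])
cv2.imwrite("pics/w1c.png",cv2.resize(im[95:175,505:605],None,fx=6,fy=6,interpolation=cv2.INTER_CUBIC))
for n,o in (("top",(333.9,219.3)),("side",(314,227)),("wrist",(551,135))):
    f=least_squares(lambda q:silh(pj[n](rings((q[0],q[1],0),HEAD)))[0]-o,[.534,.008],diff_step=1e-3);print(n,"stake",f.x)
E
```

```text
wrist blob [ 310  175   39   53 1465] [328.559  199.1618]Traceback (most recent call last):
  File "<stdin>", line 7, in <module>
    return func(*args, **kwargs)
    result = trf(vector_fun.fun, vector_fun.jac, x0, f0, J0, lb, ub, ftol, xtol,
                 gtol, max_nfev, x_scale, loss_function, tr_solver,
                 tr_options.copy(), verbose, callback=callback_wrapped)
    return trf_no_bounds(
        fun, jac, x0, f0, J0, ftol, xtol, gtol, max_nfev, x_scale,
        loss_function, tr_solver, tr_options, verbose, callback=callback)
    f_new = fun(x_new)
    self._update_fun()
    ~~~~~~~~~~~~~~~~^^
    self.f = self.fun_wrapped(xp_copy(self.x))
             ~~~~~~~~~~~~~~~~^^^^^^^^^^^^^^^^^
    return np.atleast_1d(self.fun(x))
                         ~~~~~~~~^^^
    return self.f(x, *self.args, **self.kwargs)
           ~~~~~~^^^^^^^^^^^^^^^^^^^^^^^^^^^^^^
  File "<stdin>", line 7, in <lambda>
  File "<stdin>", line 4, in <lambda>
  File "h.py", line 7, in px
    K,R,t=cam(n); p=(R@np.asarray(X)+t); p=K@p; return p[:2]/p[2]
          ~~~^^^
  File "h.py", line 5, in cam
    c=r.camera_info(n); return c["camera_matrix"],c["R"],c["t"]
ValueError: time passes only in moves, steps and waits
```

```bash
sed -i 's/^def cam(n): */import functools\n@functools.lru_cache\ndef cam(n):/; s/    c=c or r.camera_info("wrist");K=/    c=c or WC();K=/; s/^    im=im.astype(int);m=.*/    im=im.astype(float)+1;m=((im[...,2]>1.7*im[...,0])\&(im[...,2]>1.45*im[...,1])\&(im[...,2]>25)).astype(np.uint8)/' h.py
cat >> h.py <<'E'
@functools.lru_cache
def WC(): return r.camera_info("wrist")
E
python3 - <<'E'
from h import *
from scipy.optimize import least_squares
im=cv2.imread("pics/w1.png");st,ce,m=blob(im,(323,202));print("wrist blob",st,ce)
pj={"top":lambda X:np.array([px("top",x) for x in X]),"side":lambda X:np.array([px("side",x) for x in X]),"wrist":wproj}
ob={"top":(404.5,234.6),"side":(330.28,221.42),"wrist":ce}
for n in pj:
    f=least_squares(lambda q:silh(pj[n](rings((q[0],q[1],0),DISH)))[0]-ob[n],[.5045,-.183],diff_step=1e-3)
    print(n,"dish",f.x,silh(pj[n](rings((*f.x,0),DISH)))[1])
cv2.imwrite("pics/w1c.png",cv2.resize(im[95:175,505:605],None,fx=6,fy=6,interpolation=cv2.INTER_CUBIC))
for n,o in (("top",(333.9,219.3)),("side",(314,227)),("wrist",(551,135))):
    f=least_squares(lambda q:silh(pj[n](rings((q[0],q[1],0),HEAD)))[0]-o,[.534,.008],diff_step=1e-3);print(n,"stake",f.x)
E
```

```text
wrist blob [ 294  172   57   60 1964] [327.5204 200.3131]
top dish [ 0.5047 -0.1855] 482.5141342706047
side dish [ 0.5028 -0.191 ] 374.1799801001325
wrist dish [ 0.5054 -0.1782] 3205.1657998692244
top stake [0.5327 0.0054]
side stake [0.5327 0.0035]
wrist stake [0.535  0.0124]
```

View pics/w1c.png

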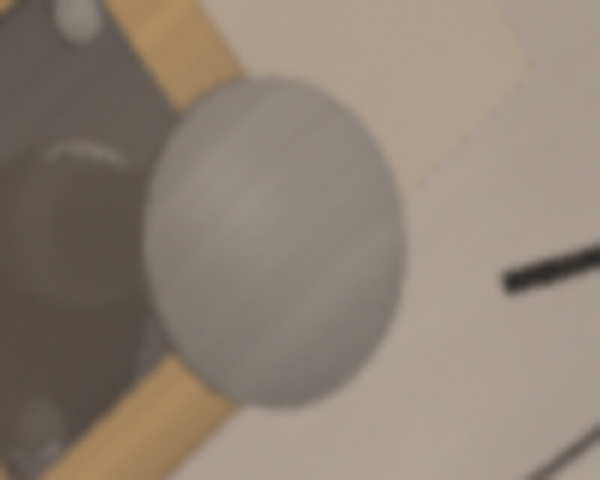

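Crop: the head spans x 145–405 and y 75–408, so its centre is (550.4,134.8). In w1 the dish spans 292–354 × 171–234, so its centre is (323,202.3).

```bash
cat > fit.py <<'E'
from h import *
from scipy.optimize import least_squares
pj={"top":lambda X:np.array([px("top",x) for x in X]),"side":lambda X:np.array([px("side",x) for x in X]),"wrist":wproj}
def fit(n,o,prof,z,q0):
    return least_squares(lambda q:silh(pj[n](rings((q[0],q[1],z),prof)))[0]-o,q0,diff_step=1e-3).x
E
python3 - <<'E'
from fit import *
for n,o in (("top",(404.5,234.4)),("side",(329.8,222.8)),("wrist",(323,202.3))): print(n,"dish",fit(n,o,DISH,0,[.5045,-.183]))
for n,o in (("top",(333.5,218.9)),("side",(313.6,226.6)),("wrist",(550.4,134.8))): print(n,"stake",fit(n,o,HEAD,0,[.534,.008]))
E
```

```text
top dish [ 0.5052 -0.1855]
side dish [ 0.5038 -0.1843]
wrist dish [ 0.5046 -0.1832]
top stake [0.5337 0.0064]
side stake [0.5336 0.0018]
wrist stake [0.5346 0.0119]
```

Run:
```python
from h import *
delta((.5045,-.184,.080),None)
```

```text
t 2.05 tcp [ 0.5039 -0.1847  0.3038] shift [0.0002 0.0015 0.2238] rot [0. 0. 0.] joints [-0.3566  0.2968  0.7249  1.9233 -0.2284  1.0043  1.4661]
```

To row units: 0.215 m is 10.75, 0.19 m is 9.5.

```bash
python3 drive.py '[{"trans": [0,0.05,2.5]},{"trans": [0,0.05,5]},{"trans": [0,0.05,7.5]},{"trans": [0,0.05,9.5]},{"trans": [0,0.05,10.75]}]'; python3 drive.py '[{"trans": [0,0,0.45]},{"trans": [0,0,0.45]},{"trans": [0,0,0.45]}]' .07; python3 drive.py '[{"trans": [0,0,0.2]},{"trans": [0,0,0.2]},{"trans": [0,0,0.2]}]';python3 - <<'E'
from h import *
delta((.5045,-.184,.070),None)
im,d=r.grab_frame("wrist");cv2.imwrite("pics/w2.png",im);np.save("pics/w2.npy",d)
E
```

```text
clock: 2.55
tcp_pos: [0.5023, -0.1771, 0.0858]
orientation: [-0.877, -3.011, -0.001]
contact_force: [-0.7, 0.1, 0.9]
grip_width: 0.0847
gripper_force: 0.0
clock: 2.85
tcp_pos: [0.5048, -0.1793, 0.081]
orientation: [0.881, 3.014, 0.001]
contact_force: [-0.6, 0.4, 0.4]
grip_width: 0.0699
gripper_force: 0.0
clock: 3.15
tcp_pos: [0.5049, -0.18, 0.0768]
orientation: [0.881, 3.013, -0.0]
contact_force: [0.5, -1.6, 2.7]
grip_width: 0.0701
gripper_force: 1.4
t 3.15 tcp [ 0.5049 -0.18    0.0768] shift [-0.0018 -0.0036  0.0068] rot [0. 0. 0.] joints [-0.1423  0.6365  0.4768  2.0659 -0.5399  0.5587  1.7228]
```

View pics/w2.png

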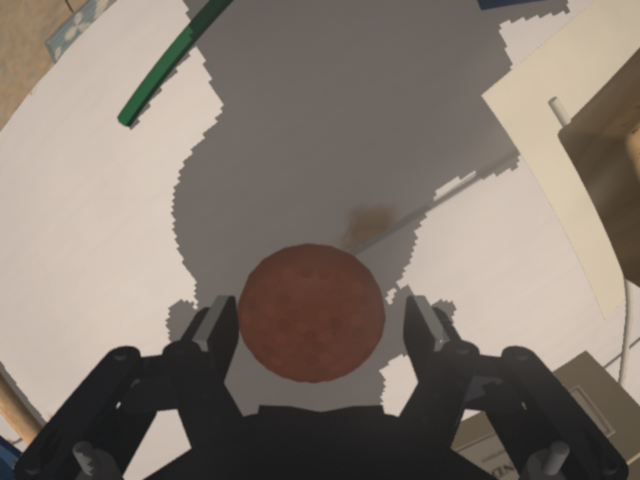

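The dish is at (311,312), with the left finger touching its edge (238,310) and a gap on the right. I need to recentre, then go down.

To row units: -0.004 m is -0.2, 0.004 m is 0.2.

```bash
python3 drive.py '[{"trans": [-0.1,-0.2,0]},{"trans": [-0.1,-0.2,0.1]},{"trans": [-0.1,-0.2,0.2]},{"trans": [-0.1,-0.2,0.2]}]';  python3 - <<'E'
from h import *
delta((.5045,-.184,.070),None)
E
```

```text
clock: 3.6
tcp_pos: [0.5034, -0.1835, 0.0713]
orientation: [-0.881, -3.014, -0.0]
contact_force: [-0.5, 0.1, -1.1]
grip_width: 0.0702
gripper_force: 0.0
t 3.6 tcp [ 0.5034 -0.1835  0.0713] shift [-0.0012  0.0002  0.0013] rot [0. 0. 0.] joints [-0.1281  0.6461  0.4683  2.065  -0.5447  0.5528  1.7343]
```

To row units: -0.001 m is -0.05, 0.002 m is 0.1.

```bash
python3 drive.py '[{"trans": [-0.05,0,0.1]},{"trans": [-0.05,0,0.1]}]'; python3 drive.py '[{"trans": [0,0,0.1]},{"trans": [0,0,0.1]}]'
```

```text
clock: 3.8
tcp_pos: [0.5046, -0.1843, 0.0696]
orientation: [-0.881, -3.015, -0.0]
contact_force: [0.4, -0.4, 0.6]
grip_width: 0.0703
gripper_force: 0.0
clock: 4.0
tcp_pos: [0.5044, -0.1844, 0.0676]
orientation: [-0.881, -3.015, -0.0]
contact_force: [-0.1, 0.2, -0.2]
grip_width: 0.0702
gripper_force: 0.0
```

To row units: -0.12 m is -6, -0.09 m is -4.5.

```bash
python3 drive.py '[{},{},{},{},{}]' .05 30; python3 drive.py '[{"trans": [0,0,-1.5]},{"trans": [0,0,-3]},{"trans": [0,0,-4.5]},{"trans": [0,0,-6]},{"trans": [0,0,-6]}]';python3 - <<'E'
from h import *
im,d=r.grab_frame("wrist");cv2.imwrite("pics/w3.png",im)
delta((.534,.008,.187))
E
```

```text
clock: 4.5
tcp_pos: [0.5044, -0.1845, 0.0683]
orientation: [-0.882, -3.015, -0.001]
contact_force: [-1.9, 0.4, 5.1]
grip_width: 0.0631
gripper_force: 31.6
clock: 5.0
tcp_pos: [0.5063, -0.1853, 0.1913]
orientation: [0.88, 3.009, 0.001]
contact_force: [1.1, -0.1, 0.1]
grip_width: 0.063
gripper_force: 33.8
t 5.05 tcp [ 0.5055 -0.1847  0.1894] shift [0.0797 0.1777 0.0025] rot [0. 0. 0.] joints [-0.2621  0.4626  0.6367  2.0202 -0.3901  0.7753  1.6092]
```

View pics/w3.png

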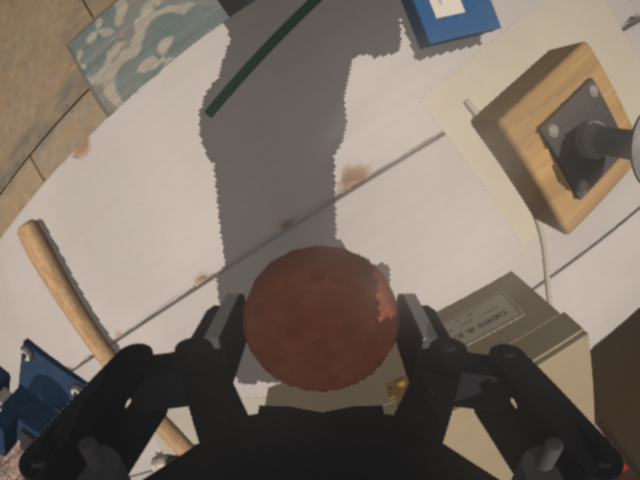

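Dish held between the fingers, silhouette centred at about (321,318), rim about 68 mm below the TCP. Now rotate and look at the stake from near the image centre.

To row units: 0.06 m is 3, 0.08 m is 4, 0.75 rad is 15.

```bash
python3 drive.py '[{"trans": [0,0,-2],"rot": [0,0,3]},{"trans": [0.5,1,-3.5],"rot": [0,0,6]},{"trans": [1,2,-3.5],"rot": [0,0,9]},{"trans": [1.7,3,-3.5],"rot": [0,0,12]},{"trans": [1.7,4,-3.5],"rot": [0,0,15]}]';python3 drive.py '[{"rot": [0,0,3]},{"rot": [0,0,5]},{"rot": [0,0,5]}]';  python3 - <<'E'
from h import *
delta((.534,-.11,.26),DOWN)
E
```

```text
clock: 5.55
tcp_pos: [0.5174, -0.0969, 0.2565]
orientation: [-1.93, -2.475, 0.001]
contact_force: [-0.1, -0.3, -0.1]
grip_width: 0.0629
gripper_force: 34.1
clock: 5.85
tcp_pos: [0.5184, -0.0981, 0.2565]
orientation: [-2.218, -2.223, 0.004]
contact_force: [-1.0, -0.6, -1.0]
grip_width: 0.0631
gripper_force: 34.1
t 5.85 tcp [ 0.5184 -0.0981  0.2565] shift [-0.0119  0.0156 -0.0036] rot [-0.0026  0.0008  0.0019] joints [-0.6845  0.4323  0.9746  1.9983 -0.4415  0.9409  0.5187]
```

```bash
cat >> fit.py <<'E'
def wcloud(D,c):
    K=c["camera_matrix"];v,u=np.nonzero(D>0);z=D[v,u];x=(u-K[0,2])/K[0,0];y=(v-K[1,2])/K[1,1];th=np.hypot(x,y)+1e-9
    ok=th<1.2;s=z*np.tan(np.minimum(th,1.2))/th
    return ((np.c_[x*s,y*s,z]-c["t"])@c["R"]),u,v,ok
def headlook(tag):
    c=WC();im,d=r.grab_frame("wrist");cv2.imwrite(f"pics/{tag}.png",im);np.save(f"pics/{tag}.npy",d)
    P,u,v,ok=wcloud(d,c);m=ok&(abs(P[:,0]-.534)<.04)&(abs(P[:,1]-.008)<.04)&(P[:,2]>.095)&(P[:,2]<.14)
    H=P[m];g=least_squares(lambda q:np.linalg.norm(H-q,axis=1)-.04,[.534,.008,.085],loss="soft_l1",f_scale=.002).x
    print("pts",m.sum(),"bbox mid",(H.min(0)+H.max(0))/2,H.min(0),H.max(0),"sphere",g,"top",g[2]+.04)
    M=np.zeros((480,640),np.uint8);M[v[m],u[m]]=1;k,l,st,ce=cv2.connectedComponentsWithStats(M);i=1+np.argmax(st[1:,4])
    x=fit("wrist",ce[i],HEAD,0,[.534,.008]);print("blob",st[i],ce[i],"fit",x,"model area",silh(wproj(rings((*x,0),HEAD)))[1])
    # dish
    s,cc,mm=blob(im,(320,318));h=cv2.convexHull(np.argwhere(mm)[:,::-1].astype(np.int32));mo=cv2.moments(h)
    p,R,_=state();print("dish blob",s,"hull c",mo["m10"]/mo["m00"],mo["m01"]/mo["m00"],mo["m00"],"fit dish minus tcp",fit("wrist",(mo["m10"]/mo["m00"],mo["m01"]/mo["m00"]),DISH,p[2]-.068,p[:2])-p[:2],"tcp",p)
E
python3 -c "
from fit import *
headlook('w4')"
python3 drive.py '[{"trans": [2.5,0,0]},{"trans": [2.5,0.75,0]},{"trans": [2.5,0.75,0]},{"trans": [2.5,0.75,0]}]'
python3 -c "
from fit import *
headlook('w5')"
```

```text
pts 4769 bbox mid [0.5338 0.0073 0.1214] [ 0.512  -0.0146  0.1162] [0.5557 0.0292 0.1267] sphere [0.5336 0.0071 0.085 ] top 0.12497234556054951
blob [ 311   37   80   77 4769] [350.1898  75.3026] fit [0.5337 0.0073] model area 4843.728245576553
dish blob [  247   249   152   136 15118] hull c 321.3766069788797 319.2858231071041 15972.0 fit dish minus tcp [-0.0004 -0.001 ] tcp [ 0.5184 -0.0984  0.2567]
clock: 6.3
tcp_pos: [0.5334, -0.0494, 0.2575]
orientation: [-2.218, -2.224, 0.002]
contact_force: [0.1, -1.3, -0.5]
grip_width: 0.0628
gripper_force: 34.1
pts 4713 bbox mid [0.5336 0.0068 0.1221] [ 0.5118 -0.0149  0.1169] [0.5554 0.0285 0.1272] sphere [0.5336 0.0071 0.085 ] top 0.12495876685325993
blob [ 284  123   78   77 4713] [322.7195 160.6119] fit [0.5337 0.0071] model area 4749.79306394991
dish blob [  245   250   154   139 15859] hull c 320.32152777777776 318.62648953301124 16560.0 fit dish minus tcp [-0.0004 -0.0005] tcp [ 0.5331 -0.05    0.2576]
```

```bash
python3 drive.py '[{"trans": [2,0.04,0]},{"trans": [2.885,0.04,0]},{"trans": [2.885,0.04,1.5]},{"trans": [2.885,0.04,3]},{"trans": [2.885,0.04,3]}]';python3 drive.py '[{"trans": [0,0,0.5]},{"trans": [0,0,0.5]},{"trans": [0,0,0.5]}]'
python3 -c "
from fit import *
delta((.534,.0077,.176),DOWN)
im,d=r.grab_frame('side');cv2.imwrite('pics/s2.png',im)"
```

```text
clock: 6.85
tcp_pos: [0.5318, 0.008, 0.1951]
orientation: [-2.218, -2.219, 0.008]
contact_force: [-1.3, -0.1, -1.4]
grip_width: 0.0631
gripper_force: 34.1
clock: 7.15
tcp_pos: [0.535, 0.0084, 0.1888]
orientation: [2.22, 2.222, 0.002]
contact_force: [0.0, -0.4, -1.0]
grip_width: 0.063
gripper_force: 34.1
t 7.15 tcp [0.535  0.0084 0.1888] shift [-0.0007 -0.001   0.0128] rot [ 0.0012 -0.0003  0.0011] joints [-0.7901  0.5388  0.8705  2.0349 -0.5655  0.8222  0.4128]
```

```bash
python3 drive.py '[{"trans": [-0.035,-0.05,0.25]},{"trans": [-0.035,-0.05,0.5]},{"trans": [-0.035,-0.05,0.5]},{"trans": [-0.035,-0.05,0.5]},{"trans": [-0.035,-0.05,0.5]}]';python3 drive.py '[{"trans": [0,0,0.05]},{"trans": [0,0,0.1]},{"trans": [0,0,0.1]}]'; python3 -c "
from fit import *
delta((.534,.0077,.174),DOWN)"
```

```text
clock: 7.7
tcp_pos: [0.5336, 0.0083, 0.1779]
orientation: [2.219, 2.224, 0.0]
contact_force: [0.3, -0.1, -1.0]
grip_width: 0.063
gripper_force: 34.1
clock: 8.0
tcp_pos: [0.5335, 0.0083, 0.1758]
orientation: [-2.219, -2.224, 0.0]
contact_force: [-0.5, -0.5, -1.0]
grip_width: 0.0626
gripper_force: 34.1
t 8.0 tcp [0.5335 0.0083 0.1758] shift [-0.0006  0.0005  0.0018] rot [-0.0002 -0.      0.002 ] joints [-0.7742  0.5553  0.8497  2.0451 -0.5856  0.7987  0.4297]
```

To row units: 0.001 m is 0.05, -0.0006 m is -0.03.

```bash
python3 drive.py '[{"trans": [-0.03,0.025,0.05]},{"trans": [-0.03,0.025,0.05]},{"trans": [-0.03,0.025,0.05]}]'; python3 drive.py '[{"trans": [0,0,0.05]},{"trans": [0,0,0.05]},{"trans": [0,0,0.05]}]';python3 drive.py '[{"trans": [0,0,0.05]},{"trans": [0,0,0.05]}]'
```

```text
clock: 8.3
tcp_pos: [0.5341, 0.0077, 0.1749]
orientation: [2.219, 2.224, -0.0]
contact_force: [0.4, 0.2, -0.7]
grip_width: 0.063
gripper_force: 34.1
clock: 8.6
tcp_pos: [0.5342, 0.0077, 0.174]
orientation: [2.219, 2.224, 0.0]
contact_force: [-0.3, 0.2, 2.0]
grip_width: 0.0632
gripper_force: 34.3
clock: 8.8
tcp_pos: [0.5343, 0.0076, 0.1737]
orientation: [-2.219, -2.223, -0.001]
contact_force: [-4.0, -0.2, 11.1]
grip_width: 0.063
gripper_force: 35.2
```

To row units: -0.001 m is -0.05, -0.0002 m is -0.01.

```bash
python3 drive.py '[{"trans": [-0.01,0,-0.05]},{"trans": [-0.01,0,-0.05]},{"trans": [-0.01,0,-0.05]}]' - 20; python3 drive.py '[{},{},{}]' .066; python3 drive.py '[{},{},{},{},{}]' .07;python3 -c "
from fit import *
p,R,_=state()
im,d=r.grab_frame('wrist');cv2.imwrite('pics/w6.png',im)
s,cc,mm=blob(im,(320,318));print(s,cc)"
```

```text
clock: 9.1
tcp_pos: [0.5342, 0.0076, 0.174]
orientation: [2.219, 2.224, 0.0]
contact_force: [-0.3, 0.6, 2.9]
grip_width: 0.0627
gripper_force: 34.4
clock: 9.4
tcp_pos: [0.534, 0.0075, 0.1737]
orientation: [-2.219, -2.224, 0.001]
contact_force: [0.4, -0.2, 0.8]
grip_width: 0.0656
gripper_force: 0.0
clock: 9.9
tcp_pos: [0.5341, 0.0075, 0.1739]
orientation: [-2.219, -2.224, 0.0]
contact_force: [0.3, 0.2, -0.5]
grip_width: 0.0699
gripper_force: 0.0
[  245   246   154   139 15917] [320.1761 314.2658]
```

Released at low force. Open fully, retreat straight up, then check the dish.

Careful with the scale: shifts go in units of 20 mm and turns go in units of 0.05 rad. That gives: -0.05 m is -2.5, -0.13 m is -6.5.

```bash
python3 drive.py '[{},{},{}]' .085; python3 drive.py '[{"trans": [0,0,-0.5]},{"trans": [0,0,-1.5]},{"trans": [0,0,-3]},{"trans": [0,0,-5]},{"trans": [0,0,-6.5]}]';python3 drive.py '[{"trans": [-1,0,0]},{"trans": [-2.5,0,0]},{"trans": [-2.5,0,0]},{"trans": [-2.5,0,0]}]';python3 - <<'E'
from fit import *
p,R,_=state();c=WC();print("tcp",p)
im,d=r.grab_frame('wrist');cv2.imwrite('pics/w7.png',im);np.save('pics/w7.npy',d)
P,u,v,ok=wcloud(d,c);m=ok&(abs(P[:,0]-.534)<.045)&(abs(P[:,1]-.007)<.045)&(P[:,2]>.09)&(P[:,2]<.145)
H=P[m];print(len(H),"mid",(H.min(0)+H.max(0))/2,H.min(0),H.max(0))
S,_=cv2.projectPoints(np.zeros((1,3)),np.zeros(3),np.zeros(3),np.eye(3),None) if 0 else (0,0)
# tilt: plane through outer-ring symmetric heights
x,y=H[:,0]-.5336,H[:,1]-.0071;rr=np.hypot(x,y);k=rr<.028
A=np.c_[x,y,rr**2,rr**4,np.ones(len(x))][k];w=np.linalg.lstsq(A,H[k,2],rcond=None)[0];print("slope deg x,y",np.degrees(w[:2]),"apex z",w[4])
M=np.zeros((480,640),np.uint8);M[v[m],u[m]]=1;_,l,st,ce=cv2.connectedComponentsWithStats(M);i=1+np.argmax(st[1:,4]);print(st[i],"fit",fit("wrist",ce[i],DISH,.106,[.534,.007]))
E
```

```text
clock: 10.25
tcp_pos: [0.5341, 0.0075, 0.1739]
orientation: [-2.219, -2.224, 0.0]
contact_force: [-1.3, -0.1, -0.8]
grip_width: 0.085
gripper_force: 0.0
clock: 10.75
tcp_pos: [0.5343, 0.0069, 0.3065]
orientation: [2.22, 2.222, 0.002]
contact_force: [0.1, 0.5, 0.5]
grip_width: 0.0846
gripper_force: 0.0
clock: 11.15
tcp_pos: [0.534, -0.0433, 0.3045]
orientation: [2.222, 2.221, 0.001]
contact_force: [-0.1, -0.2, 0.1]
grip_width: 0.0846
gripper_force: 0.0
tcp [ 0.534  -0.0433  0.3045]
6296 mid [0.5337 0.007  0.1193] [ 0.5022 -0.0245  0.1081] [0.5652 0.0384 0.1305]
slope deg x,y [0.158  2.4901] apex z 0.128101538883065
[ 276  119   91   89 6296] fit [0.5335 0.0072]
```

Dish sits at (0.5336,0.007), exactly over the stake, with its apex at 0.128. Now the torch: cross above at z≈0.3, then compute the grasp pose.

```bash
cat >> fit.py <<'E'
def torchR(u):
    u=np.asarray(u)/np.linalg.norm(u);y=-np.cross(u,[0,0,1]);y/=np.linalg.norm(y);x=-u;return np.c_[x,y,np.cross(x,y)]
U=np.array([-.05,-.728,1]);G=np.array([.432,.252,.1])
E
python3 drive.py '[{"trans": [2.5,0,0]},{"trans": [5,-0.5,0]},{"trans": [7.5,-1.25,0]},{"trans": [10,-2,0]},{"trans": [12.5,-2.5,0]}]' .07; python3 drive.py '[{"trans": [2.5,-0.5,0]},{"trans": [4,-1.5,0]},{"trans": [4,-2.5,0]},{"trans": [4,-2.5,0]}]';python3 - <<'E'
from fit import *
R=torchR(U);print(R);delta(G-R[:,2]*.134,R);c=WC()
im,d=r.grab_frame('wrist');cv2.imwrite('pics/w8.png',im);np.save('pics/w8.npy',d)
P,u,v,ok=wcloud(d,c);B=box(P[ok],.39,.47,.15,.4,.08,.2);print(len(B),B.min(0),B.max(0))
B=box(B,.39,.47,.15,.4,.083,.125)
def cyl(q):
        u=np.array([q[2],q[3],1]);u/=np.linalg.norm(u);e=B-[q[0],q[1],.1];return np.linalg.norm(e-np.outer(e@u,u),axis=1)-.013
f=least_squares(cyl,[.43,.25,0,-.6],loss="soft_l1",f_scale=.002);print(f.x,len(B),np.sqrt(np.mean(f.fun**2)))
E
```

```text
clock: 11.7
tcp_pos: [0.4834, 0.204, 0.3039]
orientation: [-2.217, -2.225, 0.0]
contact_force: [2.0, 0.0, -0.1]
grip_width: 0.0698
gripper_force: 0.0
clock: 12.1
tcp_pos: [0.4319, 0.2834, 0.3032]
orientation: [-2.212, -2.229, 0.004]
contact_force: [0.0, -0.4, -0.4]
grip_width: 0.0704
gripper_force: 0.0
[[ 0.0404  0.9976 -0.0554]
 [ 0.5881 -0.0685 -0.8059]
 [-0.8078 -0.     -0.5895]]
t 12.1 tcp [0.4319 0.2834 0.3032] shift [0.0766 0.0084 0.1241] rot [ 0.0335 -0.9391  0.0719] joints [-1.5521  0.3557  1.0737  1.9766 -0.3674  1.0236 -0.2997]
5585 [0.4106 0.1945 0.08  ] [0.4475 0.292  0.174 ]
[ 0.4312  0.2522 -0.039  -0.7097] 1710 0.0006555265769023242
```

To row units: 0.08 m is 4, 0.09 m is 4.5, -0.3 rad is -6.

```bash
sed -i 's/^U=.*/U=np.array([-.039,-.71,1]);G=np.array([.4312,.2522,.1])/' fit.py
python3 drive.py '[{"trans": [1.5,0,0],"rot": [0.1,-3,0.2]},{"trans": [3,0,0],"rot": [0.2,-6,0.4]},{"trans": [4,0.2,0],"rot": [0.3,-9,0.6]},{"trans": [4.5,0.4,0],"rot": [0.4,-12,0.9]},{"trans": [4.5,0.4,0],"rot": [0.5,-15,1.1]}]';python3 -c "
from fit import *
R=torchR(U);delta(G-R[:,2]*.134,R)"
```

```text
clock: 12.65
tcp_pos: [0.4437, 0.3734, 0.3035]
orientation: [1.836, 1.739, -0.728]
contact_force: [1.3, 0.1, 1.2]
grip_width: 0.0703
gripper_force: 0.0
t 12.65 tcp [0.4437 0.3734 0.3035] shift [ 0.077  -0.0056  0.1004] rot [-0.001  -0.1997  0.0013] joints [-1.5821  0.8605  1.0673  1.5688 -0.1176  1.5611 -0.5476]
```

To row units: 0.1 m is 5, 0.077 m is 3.85, -0.2 rad is -4.

```bash
python3 drive.py '[{"trans": [1,-0.1,1],"rot": [0,-2,0]},{"trans": [2,-0.25,2.25],"rot": [0,-4,0]},{"trans": [3,-0.28,3.75],"rot": [0,-4,0]},{"trans": [3.85,-0.28,5],"rot": [0,-4,0]},{"trans": [3.85,-0.28,5],"rot": [0,-4,0]}]';python3 drive.py '[{},{}]';python3 -c "
from fit import *
R=torchR(U);delta(G-R[:,2]*.052,R)"
```

```text
clock: 13.15
tcp_pos: [0.4354, 0.3586, 0.1743]
orientation: [1.703, 1.612, -0.886]
contact_force: [-0.4, 0.2, -0.2]
grip_width: 0.0704
gripper_force: 0.0
clock: 13.35
tcp_pos: [0.4372, 0.3602, 0.1802]
orientation: [1.707, 1.613, -0.875]
contact_force: [0.4, -0.1, 0.3]
grip_width: 0.0701
gripper_force: 0.0
t 13.35 tcp [0.4372 0.3602 0.1802] shift [0.0021 0.0001 0.0827] rot [-0.0025 -0.0068 -0.0004] joints [-1.5565  1.075   0.9829  1.6092 -0.1279  1.4904 -0.6022]
```

Reachable. Advance along the tool axis and close on the barrel.

To row units: 0.083 m is 4.15, 0.07 m is 3.5, -0.007 rad is -0.14.

```bash
python3 drive.py '[{"trans": [0.1,0,1.5],"rot": [0,-0.14,0]},{"trans": [0.1,0,2.5],"rot": [0,-0.14,0]},{"trans": [0.1,0,3.5],"rot": [0,-0.14,0]},{"trans": [0.1,0,4.15],"rot": [0,-0.14,0]},{"trans": [0.1,0,4.15],"rot": [0,-0.14,0]}]';python3 drive.py '[{},{}]';python3 -c "
from fit import *
R=torchR(U);delta(G-R[:,2]*.052,R)"
```

```text
clock: 13.85
tcp_pos: [0.4321, 0.2928, 0.1288]
orientation: [1.702, 1.608, -0.884]
contact_force: [0.3, 0.6, -0.2]
grip_width: 0.0699
gripper_force: 0.0
clock: 14.05
tcp_pos: [0.4326, 0.295, 0.1289]
orientation: [1.7, 1.61, -0.88]
contact_force: [-0.8, 0.2, 0.4]
grip_width: 0.0703
gripper_force: 0.0
t 14.05 tcp [0.4326 0.295  0.1289] shift [-0.0013  0.0009 -0.0003] rot [-0.0018  0.0004  0.0015] joints [-1.5396  1.1042  0.9569  1.7539 -0.1402  1.3198 -0.5943]
```

To row units: -0.001 m is -0.05, 0.0009 m is 0.045.

```bash
python3 drive.py '[{"trans": [-0.05,0.045,0]},{"trans": [-0.05,0.045,0]},{"trans": [-0.05,0.045,0]},{"trans": [-0.05,0.045,0]},{"trans": [-0.05,0.045,0]}]' .015 60;python3 drive.py '[{},{},{},{}]' ;python3 -c "
from fit import *
p,R,_=state();print('cup axis dir in tool',R.T@np.array([-.03,-.4993,.866]),p)"
```

```text
clock: 14.55
tcp_pos: [0.4333, 0.2935, 0.1293]
orientation: [1.7, 1.609, -0.881]
contact_force: [2.1, 1.6, 2.6]
grip_width: 0.0241
gripper_force: 58.5
clock: 14.95
tcp_pos: [0.4333, 0.2934, 0.1292]
orientation: [1.7, 1.609, -0.882]
contact_force: [2.9, 2.5, 2.9]
grip_width: 0.0241
gripper_force: 58.6
cup axis dir in tool [-0.9958 -0.004  -0.0924] [0.4333 0.2934 0.1292]
```

Gripped (24 mm reading on the 26 mm barrel; earlier 63 on 64). Pull out along the cup's axis.

To row units: -0.02 m is -1, -0.015 m is -0.75.

```bash
python3 drive.py '[{"trans": [-0.25,0,-0.025]},{"trans": [-0.5,0,-0.05]},{"trans": [-0.75,0,-0.075]},{"trans": [-1,0,-0.1]},{"trans": [-1,0,-0.1]}]'; python3 drive.py '[{"trans": [-0.5,0,-0.05]},{"trans": [-1,0,-0.1]},{"trans": [-1.5,0,-0.15]},{"trans": [-2,0,-0.2]},{"trans": [-2.5,0,-0.25]}]'
```

```text
clock: 15.45
tcp_pos: [0.4321, 0.2822, 0.1472]
orientation: [1.702, 1.607, -0.885]
contact_force: [-0.0, -0.9, -1.5]
grip_width: 0.0242
gripper_force: 58.6
clock: 15.95
tcp_pos: [0.4312, 0.2579, 0.1911]
orientation: [1.701, 1.609, -0.883]
contact_force: [0.2, 0.6, -0.8]
grip_width: 0.0245
gripper_force: 58.7
```

To row units: -0.057 m is -2.85, -0.04 m is -2, 0.1 rad is 2.

```bash
python3 drive.py '[{"trans": [-1.5,0,-1]},{"trans": [-2.85,0,-2],"rot": [0,2,0]},{"trans": [-2.85,0,-2],"rot": [0,5,0]},{"trans": [-2.85,0,-2],"rot": [0,8,0]},{"trans": [-2.85,0,-2],"rot": [0,11,0]}]'; python3 -c "
from fit import *
delta((.5336,.22,.26),DOWN)"
```

```text
clock: 16.45
tcp_pos: [0.4316, 0.2579, 0.2607]
orientation: [2.064, 1.95, -0.419]
contact_force: [0.9, -0.2, -2.1]
grip_width: 0.0241
gripper_force: 58.9
t 16.45 tcp [0.4316 0.2579 0.2607] shift [-0.0294  0.104   0.0129] rot [-0.0134  0.3983 -0.0557] joints [-1.5719  0.6078  1.0968  1.9334 -0.2178  1.1424 -0.4399]
```

```bash
python3 drive.py '[{"trans": [0,1.5,0],"rot": [-0.1,2.6,-0.4]},{"trans": [-0.5,3,0.15],"rot": [-0.2,5.2,-0.8]},{"trans": [-1,4.5,0.3],"rot": [-0.268,7.8,-1.1]},{"trans": [-1.5,5.2,0.6],"rot": [-0.268,7.96,-1.114]},{"trans": [-1.5,5.2,0.65],"rot": [-0.268,7.96,-1.114]}]';python3 drive.py '[{},{}]'
python3 - <<'E'
from fit import *
delta((.5336,.22,.26),DOWN)
for n in ("wrist","side","top"):
    c=WC() if n=="wrist" else None
    im,d=r.grab_frame(n);cv2.imwrite(f'pics/{n}9.png',im);np.save(f'pics/{n}9.npy',d)
    P=wcloud(d,c)[0] if n=="wrist" else cloud(n,d)
    B=box(P,.505,.562,.06,.34,.16,.24);print(n,len(B),B.min(0),B.max(0))
    hd=B[(B[:,1]<.165)]
    H=np.histogram(B[:,1],np.arange(.06,.35,.02));print(H[0])
    k,rad=(hd,.0175)
    def cyl(q):
        u=np.array([q[2],-1,q[3]]);u/=np.linalg.norm(u);e=B-[q[0],.2,q[1]];a=e@u;return np.linalg.norm(e-np.outer(a,u),axis=1)-np.where(B[:,1]<.178,.0175,.013)
    if len(B)>50:
        f=least_squares(cyl,[.5336,.208,0,0],loss="soft_l1",f_scale=.002);print(f.x,np.sqrt(np.mean(f.fun**2)))
E
```

```text
clock: 16.95
tcp_pos: [0.5351, 0.2146, 0.2606]
orientation: [2.226, 2.21, -0.007]
contact_force: [-0.7, -0.8, -1.7]
grip_width: 0.0244
gripper_force: 59.1
clock: 17.15
tcp_pos: [0.5323, 0.2207, 0.2589]
orientation: [2.217, 2.222, -0.011]
contact_force: [-0.9, 0.6, -2.1]
grip_width: 0.0242
gripper_force: 59.1
t 17.15 tcp [0.5323 0.2207 0.2589] shift [-0.0007  0.0013 -0.0011] rot [-0.003   0.0072  0.0021] joints [-1.1696  0.5025  0.9048  1.8815 -0.4626  0.9903 -0.0585]
wrist 27777 [0.5051 0.1792 0.1897] [0.562  0.3034 0.24  ]
[   0    0    0    0    0    1  958 3224 8484 4135 4841 5299  835    0]
[ 0.5315  0.2088 -0.0103  0.0162] 0.006480428968516167
side 1106 [0.5051 0.1663 0.186 ] [0.5619 0.3081 0.24  ]
[  0   0   0   0   0  37  88  83 445  89 100 103 161   0]
[ 0.5321  0.2078 -0.0093  0.016 ] 0.00900163127159844
top 371 [0.5063 0.1427 0.2024] [0.5495 0.2155 0.2374]
[  0   0   0   0 133 138  91   9   0   0   0   0   0   0]
[ 0.5317  0.2083 -0.0012  0.0007] 0.0032352102541196434
```

Run:
```python
from fit import *
p,R,_=state();print(p)
Bs=[]
for n,y0,y1,rad in (("wrist",.25,.298,.013),("side",.25,.30,.013),("top",.147,.182,.0175),("side",.165,.182,.0175)):
    d=np.load(f'pics/{n}9.npy');P=wcloud(d,WC())[0] if n=="wrist" else cloud(n,d)
    B=box(P,.51,.556,y0,y1,.187,.232);Bs.append((B,rad))
    f=least_squares(lambda q:np.hypot(B[:,0]-q[0],B[:,2]-q[1])-rad,[.532,.207],loss="soft_l1",f_scale=.001);print(n,"mid y",(y0+y1)/2,f.x,len(B),np.sqrt(np.mean(f.fun**2)))
print(p-[0,0,.052])
im=cv2.imread("pics/wrist9.png");s=cv2.imread("pics/side9.png");o=np.hstack([cv2.resize(im,(400,300)),cv2.resize(s[110:335,250:550],(400,300))]);cv2.imwrite("pics/m9.png",o)
```

```text
[0.5326 0.221  0.259 ]
wrist mid y 0.274 [0.5325 0.2075] 11754 0.0005287510343485795
side mid y 0.275 [0.5327 0.2062] 252 0.0010067813748303855
top mid y 0.16449999999999998 [0.5318 0.2079] 237 0.0020317972319633063
side mid y 0.1735 [0.5315 0.2052] 49 0.0015718176513333114
[0.5326 0.221  0.207 ]
```

View pics/m9.png

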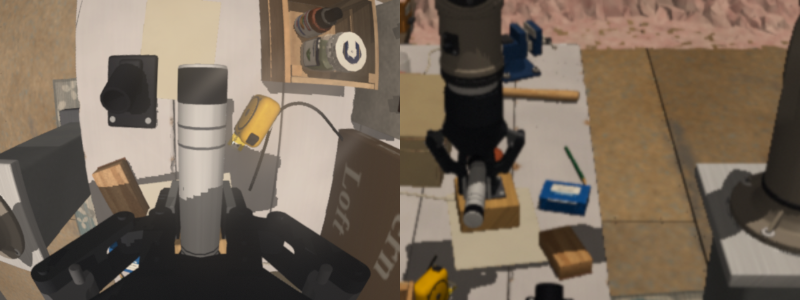

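Left: the torch lies straight along the tool's centre line (tail at (203,68)), well clear of the tape (257,118) and crate. Right: the torch is level over the table with the dish on the stake behind it. Lower to the final pose.

To row units: 0.091 m is 4.55, -0.021 m is -1.05, 0.007 rad is 0.14.

```bash
python3 drive.py '[{"trans": [-0.25,0.05,1.5],"rot": [0,0.08,0]},{"trans": [-0.5,0.05,2.75],"rot": [0,0.14,0]},{"trans": [-0.75,0.05,3.75],"rot": [0,0.14,0]},{"trans": [-1.05,0.065,4.55],"rot": [0,0.14,0]},{"trans": [-1.05,0.065,4.55],"rot": [0,0.14,0]}]';python3 drive.py '[{},{},{},{}]'
python3 - <<'E'
from fit import *
delta((.5341,.200,.168),DOWN)
for n in ("wrist","side","top"):
    c=WC() if n=="wrist" else None
    im,d=r.grab_frame(n);cv2.imwrite(f'pics/{n}10.png',im);np.save(f'pics/{n}10.npy',d)
    P=wcloud(d,c)[0] if n=="wrist" else cloud(n,d)
    for nm,b,rad in (("tail",(.51,.556,.23,.277,.09,.14),.013),("head",(.51,.556,.127,.16,.09,.145),.0175)):
        B=box(P,*b)
        if len(B)>20:
            f=least_squares(lambda q:np.hypot(B[:,0]-q[0],B[:,2]-q[1])-rad,[.534,.117],loss="soft_l1",f_scale=.001);print(n,nm,f.x,len(B),np.sqrt(np.mean(f.fun**2)))
    D=box(P,.49,.575,-.035,.05,.1,.14)
    T=box(P,.51,.556,.05,.3,.1,.14);print(n,"torch y",T[:,1].min() if len(T) else 0,T[:,1].max() if len(T) else 0)
    if len(D)>20:
        print(n,"dish",len(D),(D.min(0)+D.max(0))/2,D.min(0),D.max(0))
        x,y=D[:,0]-.5336,D[:,1]-.0071;rr=np.hypot(x,y);k=rr<.028;A=np.c_[x,y,rr**2,rr**4,np.ones(len(x))][k];w=np.linalg.lstsq(A,D[k,2],rcond=None)[0];print("slope deg",np.degrees(w[:2]),w[4])
s=cv2.imread("pics/side10.png");t=cv2.imread("pics/top10.png")
cv2.imwrite("pics/m10.png",np.hstack([cv2.resize(s[170:320,270:420],(400,400),interpolation=2),cv2.resize(t[180:290,235:345],(400,400),interpolation=2)]))
E
```

```text
clock: 17.8
tcp_pos: [0.5333, 0.1972, 0.1667]
orientation: [-2.22, -2.22, 0.007]
contact_force: [-0.3, 0.2, -1.8]
grip_width: 0.0247
gripper_force: 59.1
clock: 18.2
tcp_pos: [0.5349, 0.1985, 0.1691]
orientation: [-2.22, -2.221, -0.001]
contact_force: [-0.1, 0.1, -2.4]
grip_width: 0.0247
gripper_force: 59.1
t 18.2 tcp [0.5349 0.1985 0.1691] shift [ 0.0015 -0.0008  0.0011] rot [-0.0004 -0.0012  0.0006] joints [-1.0457  0.6034  0.7912  1.9611 -0.5862  0.8206  0.0747]
wrist tail [0.535  0.1181] 11604 0.0005447428561653342
wrist torch y 0.15813449790180123 0.2816286294093426
side tail [0.5354 0.1166] 219 0.0010244923128455259
side head [0.5344 0.113 ] 25 0.0016355783948072916
side torch y 0.15347063188333943 0.2862942849776482
top head [0.5337 0.1173] 196 0.0018033014953364361
top torch y 0.12036115590366853 0.1755114306633739
top dish 546 [0.5338 0.0073 0.1204] [ 0.5022 -0.0241  0.107 ] [0.5653 0.0388 0.1339]
slope deg [0.4214 2.907 ] 0.12748346273314276
```

View pics/m10.png

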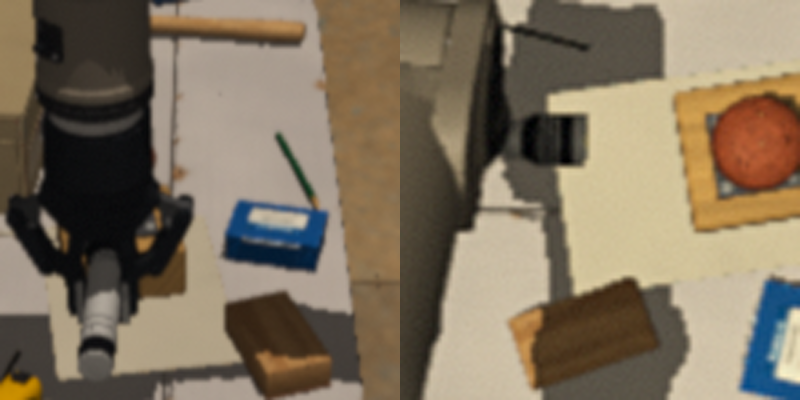

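The torch points straight at the dish (right panel: lens edge (585,140), dish centre (757,143)), level, about 115 mm from the dish's centre. I need to check whether the 2–3° apparent dish tilt is just measurement bias, using the dish's first view flat on the table.

Run:
```python
from fit import *
def dish(x,y,phi,ax): pass
for f,z0,c0 in (("top0",0,(.5047,-.1845)),("top10",.106,(.5336,.0071))):
    P=cloud("top",np.load(f"pics/{f}.npy"));D=P[(np.hypot(P[:,0]-c0[0],P[:,1]-c0[1])<.04)&(P[:,2]>z0+.01)&(P[:,2]<z0+.035)]
    for rad in (.02,.026):
        x,y=D[:,0]-c0[0],D[:,1]-c0[1];rr=np.hypot(x,y);k=rr<rad
        A=np.c_[x,y,rr**2,np.ones(len(x))][k];w=np.linalg.lstsq(A,D[k,2],rcond=None)[0];print(f,rad,k.sum(),"slope deg",np.degrees(w[:2]),w[3])
```

```text
top0 0.02 186 slope deg [-0.4481 -1.6094] 0.02246637309037219
top0 0.026 310 slope deg [ 1.1806 -1.1924] 0.022811022364058818
top10 0.02 213 slope deg [1.3569 4.3782] 0.12767289065357135
top10 0.026 369 slope deg [0.3084 3.1419] 0.12822507092223853
```

Run:
```python
from fit import *
c=WC();p,R,_=state()
Rc=c["R"]@R; tc=c["R"]@p+c["t"]     # cam = Rc*tool + tc
def wc(p,R): Rw=Rc@R.T; return dict(camera_matrix=c["camera_matrix"],R=Rw,t=tc-Rw@p)
c1=dict(camera_matrix=c["camera_matrix"],R=np.array([[.5443,.8389,-.003],[.8018,-.5192,.2959],[.2466,-.1635,-.9552]]),t=np.array([-.1173,-.5392,.2247]))
c7=wc(np.array([.534,-.0433,.3045]),Rot.from_rotvec([2.222,2.221,.001]).as_matrix())
for nm,cc,z0,c0 in (("w1",c1,0,(.5047,-.184)),("w7",c7,.106,(.5336,.0071))):
    P,u,v,ok=wcloud(np.load(f"pics/{nm}.npy"),cc);m=ok&(np.hypot(P[:,0]-c0[0],P[:,1]-c0[1])<.045)&(P[:,2]>z0+.004)&(P[:,2]<z0+.03)
    D=P[m];mid=(D.min(0)+D.max(0))/2
    e=cv2.minEnclosingCircle((D[:,:2]*1000).astype(np.float32));print(nm,len(D),"encl circle",np.array(e[0])/1000,e[1],"zmax",np.percentile(D[:,2],99.5))
    ctr=np.array(e[0])/1000
    for rad in (.012,.02,.026):
        x,y=(D[:,:2]-ctr).T;rr=np.hypot(x,y);k=rr<rad
        w=np.linalg.lstsq(np.c_[x,y,rr**2,np.ones(len(x))][k],D[k,2],rcond=None)[0];print(rad,k.sum(),"slope",np.degrees(w[:2]),"curv",w[2],"z",w[3])
```

```text
w1 3081 encl circle [ 0.5046 -0.1851] 32.08622741699219 zmax 0.023647808025879548
0.012 468 slope [0.5016 0.2464] curv 0.07596835141014316 z 0.022070813012068886
0.02 1305 slope [ 0.09   -0.2543] curv -3.4082102977377113 z 0.022408932420907364
0.026 2147 slope [ 0.0511 -0.3624] curv -6.354191579234861 z 0.02292213452573033
w7 6290 encl circle [0.5334 0.0066] 32.23887252807617 zmax 0.1297015177075371
0.012 1008 slope [0.0143 3.6219] curv 0.04375498702757691 z 0.1279866877384332
0.02 2757 slope [0.2499 3.2849] curv -3.6859327936489383 z 0.1283496197262459
0.026 4547 slope [0.308 3.133] curv -6.555272331970696 z 0.12884280521070737
```

The tilt is real but small, about 3°, and it has not changed since release. The dish is centred to about 1 mm and stable. The torch is level and still, so I'm handing in.

```bash
python3 -c "
from h import *
o=r.get_obs();print(o['clock'],np.abs(o['qvel']).max(),o['contact_force'])
print(r.hand_in())"
```

```text
18.35 0.004142252003446064 [-0.6996  0.0625 -1.899 ]
the job is handed in; nothing more can be done
None
```

Handed in at 18.35 s: the dish balances centred to about 1 mm on the stake but rests tilted about 3°, which I left uncorrected; the torch is held level and still, pointing at the dish with its lens about 8 cm from the rim (11.5 cm from the centre), and the block, tape and tin were not touched.

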